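# Face up the wipes tub in its desk tray

### The job

Push the green-lidded tub back into the empty bay of the grey tray until it sits fully home against the back wall, and then, with it home, roll it round by the edge of its lid with a fingertip until its yellow label and seal strip face squarely out of the tray's open front. The tub is thin plastic and too wide to grip: feel for it slowly and press no harder than it takes to carry it round, keep it standing, and leave everything else where it is.

Things in the scene. Friction and masses are not known exactly. Their poses are not given: they have to be found in the camera images.
- tub_center (a point): Loose round plastic tub with a green screw lid: 104 mm across the lid (body below 100 mm), 62 mm tall, 0.27 to 0.59 kg (it may be part used). Point on its axis half-way up, 31 mm above the underside and below the flat lid top; x axis from the tub's axis to the middle of the label, z up. The lid is plain and flat to the rim. Thin plastic: more than 15 N in all (press and drag) dents it.
- tub_label (a point): Middle of the tub's yellow label with navy band and spot, on its side, 50 mm from the axis, 31 mm up. A yellow paper seal strip 16 mm wide runs from the label up over the rim and 30 mm onto the lid, so the label's direction shows from above.
- tub: The same tub; origin on its axis at the underside. Its smooth foot ring (radius 45 mm) slides on the tray (friction about 0.13) more easily than a fingertip on the lid (0.6 to 0.9). A fingertip touched down slowly (8 mm/s) on the lid about 40 mm from the axis, kept at 6 to 9 N and moved round the axis, carries the tub by 0.5 to 0.95 of its own angle, less for a full tub; under 2 N it only slips.
- bay_home (a point): Point on the tray's floor, 6 mm above the desk, under the tub's axis when it is fully home: 50 mm in front of the bay's back wall, midway between its side walls, on a pale blue paper insert 96 x 100 mm. Axes: x out of the open front, z up. The bay is 112 mm wide; side walls 30 mm high, 6 mm thick, ending 22 mm in front of this point; back wall 40 mm high.
- tray: Fixed grey steel tray, 230 mm deep (x), 242 mm wide, floor 6 mm thick; origin at the middle of its underside, x out of its open front. Bay points at x = -58, y = +59 and -59 mm; one bay holds the blue-lidded tub, the other is empty. In front of the bays the floor is flat. A fingertip dragging towards the back wall keeps the tub home, towards the front pulls it out.
- spare_tub_center (a point): Bystander: a blue-lidded tub of the same size and make, already home in the other bay with its pink label to the front. Point on its axis, half-way up; x axis to its label.
- spare_tub_label (a point): Middle of the blue-lidded tub's pink label.
- calculator_center (a point): Bystander: grey desk calculator 150 x 85 x 18 mm lying flat on the desk; point at its centre.
- stapler_center (a point): Bystander: red and black stapler 140 x 34 x 45 mm on the desk; point at its centre.
- sprayer_center (a point): Bystander: pale blue spray bottle with a white trigger head, 76 mm across, 173 mm tall; point on its axis 85 mm up.
Not all that is in view belongs to the job. What is shaped like the tub but brown is not meant.

How it is judged:
On the way, in this order (a step that is already met when the one before it is completed fails the run):
1. the tub stands fully home in its bay (x of tub_center in the frame of bay_home below 0.005 m and horizontal distance between tub_center and bay_home below 0.009 m and z of tub_center in the frame of bay_home below 0.035 m and angle between tub_center's own z axis and vertical below 0.05 rad), for 0.2 s.
2. with the tub home, its label faces out of the open front (all of step 1 and angle between the x axis of tub_center and the x axis of bay_home, either way round below 0.14 rad and x of tub_label in the frame of bay_home above 0.03 m), for 0.2 s.
At the end, for the whole second after the job is handed in: The tub stands flat on the tray's floor in its bay, within 5 mm of touching the back wall, at rest, its label facing out of the open front within 8 degrees (0.14 rad); nothing else has been moved (all of step 2 and linear speed of tub below 0.01 m/s and angular speed of tub below 0.05 rad/s).
It fails at once if the tub is pushed or pressed with more than 15 N (contact force between the fingers and tub above 15 N).
It fails at once if the tub is tipped by more than 11 degrees or lifted 10 mm (angle between tub_center's own z axis and vertical above 0.2 rad or z of tub_center in the frame of bay_home above 0.041 m).
It fails at once if the blue-lidded tub is moved by more than 8 mm or turned out of line (distance of spare_tub_center from where it was at the start of the episode above 0.008 m or distance of spare_tub_label from where it was at the start of the episode above 0.015 m).
It fails at once if the calculator, stapler or spray bottle is moved by more than 10 mm (distance of any of calculator_center, stapler_center, sprayer_center from where it was at the start of the episode above 0.01 m).
It also fails if it takes over 72 s, if anything falls off the work surface, if the arm or the gripper's body presses on something with over 40 N, if the wrist force passes 120 N, or if a joint passes its speed limit or range.

### The arm

A 6-joint arm with a two-finger parallel gripper is mounted at the origin on the work surface. World frame = base frame: x ahead of the robot, y to its left, z up, the work surface at z = 0. Lengths are in m, angles in rad, forces in N, time in s.
With the tool pointing down it reaches from about 0.325 to 0.85 m from the base axis. Payload 15.5 kg.
Tool frame: the origin (TCP) lies between the finger pads; the fingertips stand 8 mm ahead of it and the grasp point (between the pads) lies 11 mm behind it; z points along the fingers, y is the direction in which the jaws open and shut (so a half turn about z gives the same grasp; the last joint's range is limited). The gripper opens to 91 mm and grips with 3 to 60 N. Pads are 32 mm wide; open, the fingers measure 118 mm over their backs; the gripper's body (76 mm by 178 mm) begins 60 mm behind the grasp point.
Start: joints at [-1.292, 0.494, 1.345, -0, 1.302, -0.096], TCP at [0.229, -0.582, 0.222] pointing down, gripper open.
Joint ranges: [-2.91, 2.91], [-0.82, 2.16], [0.22, 2.67], [-1.22, 4.37], [0.12, 2.79], [-3.08, 3.08]. Speed limits (rad/s): [1.89, 1.89, 2.57, 3.01, 3.01, 3.01].

### API

Orientations are given as a 3x3 rotation matrix whose columns are the frame's x, y, z axes.
In Python, from plant import telemetry, camera, get_calibration, manip gives the robot as it stands.
- The arm moves only by the tool arm_command, never from a script. Its argument "rows" is a list of rows, each a list of 5 numbers: the shift along the tool's x, y, z each as a share of 15 cm, from -1 to 1, then the turn about the tool's z as a share of 90 degrees, from -1 to 1, then the gripper's target within -1 to 1 (fully open at 1, half-way at 0, shut at -1). A call has 1 to 10 rows; each row is the pose to reach, as a shift and turn from the pose commanded when the call began, along the tool's axes at that moment; what a row does not reach only later rows make up. A row lasts 1/8 s, in which the tool goes at most 62.5 mm and 10.7 degrees, less where a joint would pass 70% of its speed; a pose out of reach is approached as far as the arm can. A call with a number of a shift or a turn outside -1 to 1 is refused whole. A call with a gripper value outside its range is refused whole. The fingers move at their own pace and stop on an object; "newtons" is the grip in N (left out, the last holds). Time passes only in rows, so rows that repeat a pose let the fingers close. It gives the time, the measured TCP pose, the force and the opening at its end, in the units of the state.
- telemetry.get_obs(): the state, without advancing time (a new reading comes with each control period).
- camera(name): name is "scene" or "top" or "wrist"; returns the picture (400x640x3 uint8, red, green, blue); there is no depth.
- get_calibration(name): a dict with "fx", "fy", "cx", "cy" (pixels), "xyz" and "rotation" of the camera in the world; the wrist camera has in their place "tool_from_camera" (4x4, takes a point from camera to tool coordinates, whose origin is the TCP and whose axes are the flange's). Camera axes: x right, y down, z forward; pixel columns grow to the right and rows downward; lengths in m; the calibration is good to about 2 mm. A picture is of the moment at which its call begins: read the wrist's pose just before it. get_calibration takes no time and is no camera call.
- manip.sign_off(): hands the job in, once; it reports no verdict.
The state is a dict: "t": time; "joints": joint angles; "joint_velocities": joint speeds; "tau": joint torques, N m; "ee_pos": TCP position; "ee_rot": TCP orientation; "ft_force": force on the tool from outside, world axes, zero at the start; "torque": the same for the moment, N m; "grip_width": finger opening in m.
Only numpy, scipy, OpenCV 4.12 (cv2) and the standard library are available. Lean on these libraries where they do the work, as an engineer would, in place of code of your own. Each camera call takes 0.05 s, during which the arm holds its last target.

## Working session

There is one attempt and no reset: what is moved stays moved. The work goes in short steps, Python scripts to look and compute and a tool call to move; the robot and the scene stay as the last step left them, time stands still between calls to the robot, and variables do not carry over. Pictures are saved under pics/ and viewed, and the job is handed in when it is done.

Besides the shell and the picture viewer there is one more tool, called after ">>>" by a JSON object that holds its "name" and its "arguments". arm_command: Moves the arm, as the interface text tells. Its arguments: {"type":"object","properties":{"rows":{"type":"array"},"newtons":{"type":"number"}},"required":["rows"]}

```bash
mkdir -p pics; ls
python3 - <<'E'
from plant import telemetry, camera, get_calibration
import cv2,numpy as np
o=telemetry.get_obs(); print({k:np.round(v,4).tolist() for k,v in o.items()})
for n in ["scene","top"]:
    c=get_calibration(n); print(n,{k:np.round(v,4).tolist() for k,v in c.items()})
    cv2.imwrite(f"pics/{n}0.png",camera(n)[:,:,::-1])
print(get_calibration("wrist"))
E
```

```text
pics
{'t': 0.0, 'joints': [-1.2915, 0.4942, 1.3461, 0.0, 1.3025, -0.0955], 'joint_velocities': [0.002, -0.0011, -0.001, -0.0005, 0.0013, 0.0006], 'tau': [0.004, -87.8815, -38.1855, 0.0708, 0.053, -0.0002], 'ee_pos': [0.2287, -0.5813, 0.2213], 'ee_rot': [[0.9306, 0.3661, -0.0003], [0.3661, -0.9306, 0.0011], [0.0001, -0.0012, -1.0]], 'ft_force': [0.8068, -0.3728, -1.2589], 'torque': [-0.0325, 0.0442, 0.0542], 'grip_width': 0.0913}
scene {'fx': 366.1055, 'fy': 366.1055, 'cx': 315.1895, 'cy': 201.1581, 'xyz': [1.0821, 0.2389, 0.6094], 'rotation': [[-0.4073, 0.6227, -0.6681], [0.9131, 0.2919, -0.2846], [0.0178, -0.7259, -0.6875]]}
top {'fx': 501.8836, 'fy': 501.8836, 'cx': 318.1357, 'cy': 201.15, 'xyz': [0.4529, 0.0242, 1.2037], 'rotation': [[0.0263, -0.9949, 0.0977], [-0.9996, -0.0271, -0.007], [0.0096, -0.0975, -0.9952]]}
{'fx': 320.6356246991683, 'fy': 320.6356246991683, 'cx': 315.9489131665317, 'cy': 200.23887359296467, 'tool_from_camera': array([[ 9.18225974e-04, -9.66805793e-01, -2.55510696e-01,
         7.24218718e-02],
       [ 9.99998275e-01,  4.75224676e-04,  1.79551944e-03,
         1.31924091e-03],
       [-1.61449360e-03, -2.55511904e-01,  9.66804562e-01,
        -1.61616891e-01],
       [ 0.00000000e+00,  0.00000000e+00,  0.00000000e+00,
         1.00000000e+00]])}
```

View pics/scene0.png

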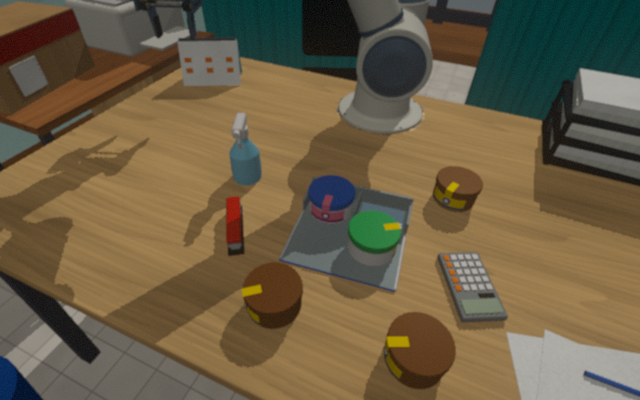

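View pics/top0.png

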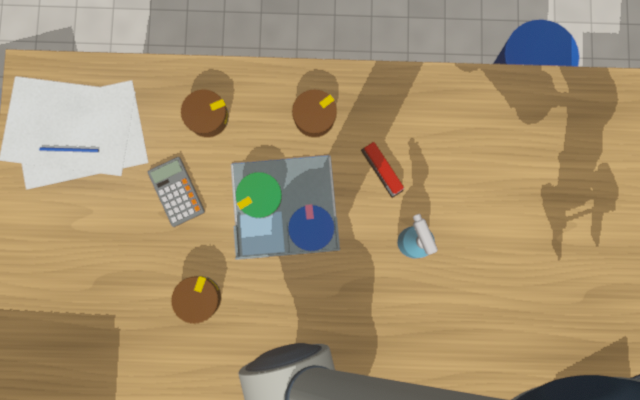

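Run:
```python
import cv2
im=cv2.imread("pics/top0.png")[145:270,220:350]
cv2.imwrite("pics/top0c.png",cv2.resize(im,None,fx=4.6,fy=4.6,interpolation=cv2.INTER_CUBIC))
```

```text
(no output)
```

View pics/top0c.png

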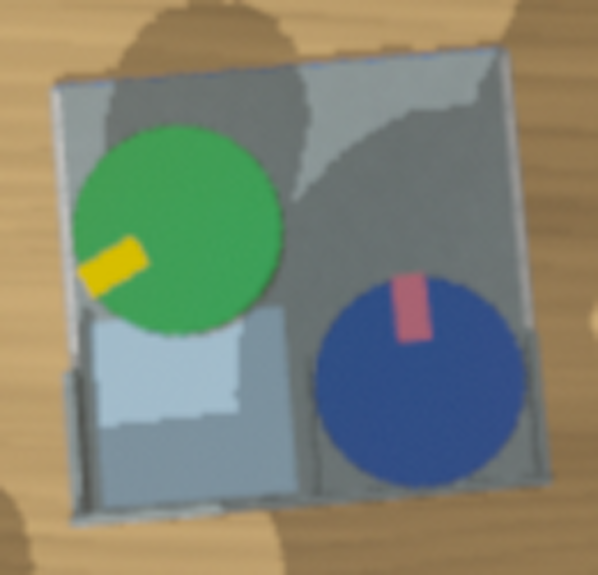

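```bash
cat > h.py <<'E'
from plant import telemetry, camera, get_calibration
import cv2,numpy as np
def ray(c,u,v,z):
    d=c["rotation"]@np.array([(u-c["cx"])/c["fx"],(v-c["cy"])/c["fy"],1.]); p=np.array(c["xyz"])
    return (p+d*(z-p[2])/d[2])
def lid(im,c,hue,box=(140,275,215,355),yel=None,z=0.068):
    # im BGR ; returns center in world of lid incl. strip
    r0,r1,c0,c1=box; hsv=cv2.cvtColor(im,cv2.COLOR_BGR2HSV)[r0:r1,c0:c1]
    m=((hsv[...,0]>hue[0])&(hsv[...,0]<hue[1])&(hsv[...,1]>120)&(hsv[...,2]>50)).astype(np.uint8)
    cs,_=cv2.findContours(m,cv2.RETR_EXTERNAL,cv2.CHAIN_APPROX_NONE); k=max(cs,key=cv2.contourArea)
    h=cv2.convexHull(k)[:,0,:]+[c0,r0]
    P=np.array([ray(c,u,v,z)[:2] for u,v in h])
    (x,y),r=cv2.minEnclosingCircle(P.astype(np.float32))
    A=np.c_[2*P,np.ones(len(P))]; s=np.linalg.lstsq(A,(P**2).sum(1),rcond=None)[0]
    return s[:2],np.sqrt(s[2]+s[:2]@s[:2]),(x,y,r)
GREEN=(45,80);BLUE=(105,130)
def strip(im,c,hue,box,z=0.068):
    r0,r1,c0,c1=box; hsv=cv2.cvtColor(im,cv2.COLOR_BGR2HSV)[r0:r1,c0:c1]
    m=((hsv[...,0]>hue[0])&(hsv[...,0]<hue[1])&(hsv[...,1]>80)&(hsv[...,2]>90))
    v,u=np.nonzero(m); P=np.array([ray(c,a+c0,b+r0,z)[:2] for a,b in zip(u,v)])
    return P.mean(0),len(P)
E
python3 - <<'E'
from h import *
c=get_calibration("top"); im=cv2.imread("pics/top0.png")
g=lid(im,c,GREEN); b=lid(im,c,BLUE); print(g,b)
y,n=strip(im,c,(20,34),(145,270,230,290)); print("yel",y,n,np.degrees(np.arctan2(*(y-g[0])[::-1])))
p,n=strip(im,c,(160,180),(195,225,295,325)); print("pink",p,n,np.degrees(np.arctan2(*(p-b[0])[::-1])))
def w(x,y,z): return ray(c,220+x/4.6-.5+.1,145+y/4.6-.5+.1,z)[:2]
fl,fr=w(55,83,.006),w(505,48,.006); bl,br=w(75,520,.046),w(550,483,.046)
print(fl,fr,bl,br, np.linalg.norm(fl-fr),np.linalg.norm(bl-br))
for a,b2 in((fl,fr),(bl,br)): 
    d=b2-a; print(np.degrees(np.arctan2(d[0],-d[1])))
print("side",np.degrees(np.arctan2(*(fl-bl)[::-1])),np.degrees(np.arctan2(*(fr-br)[::-1])))
i=[w(283,306,.006),w(298,490,.006),w(90,318,.006),w(105,507,.006)];print(i)
E
```

```text
(array([0.57609705, 0.15243273]), np.float64(0.050570438786992286), (0.5758665800094604, 0.15273238718509674, 0.05110328271985054)) (array([0.50413073, 0.03151109]), np.float64(0.050582804330465955), (0.5043137073516846, 0.03172235190868378, 0.051084183156490326))
yel [0.55655281 0.18433512] 108 121.49273335501445
pink [0.54036521 0.03628982] 93 7.513007548151855
[0.65811323 0.22704758] [ 0.68335892 -0.0084341 ] [0.431567   0.20085212] [ 0.45611376 -0.0351256 ] 0.2368310941321875 0.23725098067582923
6.1192345571454485
5.938636645855999
side 6.5957982715980235 6.6990860525650655
[array([0.54414546, 0.10368864]), array([0.44920772, 0.09276898]), array([0.5351908 , 0.20358684]), array([0.43788505, 0.19181131])]
```

>>> {"name": "arm_command", "arguments": {"rows": [[0.5,-0.4,-0.2,0,0.32],[1,-0.81,-0.2,0,0.32],[1,-0.81,-0.2,0,0.32],[1,-0.81,-0.2,0,0.32]], "newtons": 10}}

```text
t: 0.6
ee_pos: [0.3252, -0.4104, 0.2522]
ee_rot: [[0.929, 0.369, 0.0], [0.369, -0.929, 0.001], [0.0, -0.001, -1.0]]
ft_force: [-0.5, -1.1, -0.2]
grip_width: 0.0603
```

>>> {"name": "arm_command", "arguments": {"rows": [[1,-0.81,0,0,0.32],[1,-0.81,0,0,0.32],[1,-0.81,0,0,0.32]]}}

```text
t: 0.98
ee_pos: [0.4169, -0.2494, 0.2518]
ee_rot: [[0.931, 0.365, 0.0], [0.365, -0.931, -0.0], [-0.0, 0.0, -1.0]]
ft_force: [1.2, -0.1, 0.1]
grip_width: 0.06
```

>>> {"name": "arm_command", "arguments": {"rows": [[1,-0.81,0,0,0.32],[1,-0.81,0,0,0.32],[1,-0.81,0,0,0.32]]}}

```text
t: 1.35
ee_pos: [0.5096, -0.086, 0.2518]
ee_rot: [[0.931, 0.366, 0.0], [0.366, -0.931, -0.0], [-0.0, 0.0, -1.0]]
ft_force: [1.8, -1.0, 0.8]
grip_width: 0.06
```

>>> {"name": "arm_command", "arguments": {"rows": [[1,-0.81,0,0.08,0.32],[1,-0.81,0,0.169,0.32],[1,-0.81,0,0.169,0.32],[1,-0.81,0,0.169,0.32]]}}

```text
t: 1.85
ee_pos: [0.6053, 0.0836, 0.2511]
ee_rot: [[0.994, 0.112, -0.0], [0.112, -0.994, 0.0], [-0.0, -0.0, -1.0]]
ft_force: [0.1, -0.4, -0.3]
grip_width: 0.0602
```

>>> {"name": "arm_command", "arguments": {"rows": [[0.36,-0.51,0.2,0,0.32],[0.36,-0.51,0.5,0,0.32],[0.36,-0.51,0.8,0,0.32],[0.36,-0.51,0.8,0,0.32],[0.36,-0.51,0.8,0,0.32]]}}

```text
t: 2.48
ee_pos: [0.65, 0.1617, 0.1338]
ee_rot: [[0.994, 0.108, 0.002], [0.108, -0.994, 0.0], [0.002, 0.0, -1.0]]
ft_force: [0.2, 0.1, 0.5]
grip_width: 0.0603
```

Run:
```python
from h import *
o=telemetry.get_obs(); print(o['ee_pos'],o['t'],o['joints'],o['ft_force'])
cv2.imwrite("pics/w1.png",camera("wrist")[:,:,::-1])
```

```text
[0.65001128 0.16173763 0.13375379] 2.475 [ 1.54854055e-01  6.41123984e-01  1.32380975e+00 -1.65995379e-04
  1.17496848e+00  1.61729863e+00] [0.23602798 0.13473874 0.48256024]
```

View pics/w1.png

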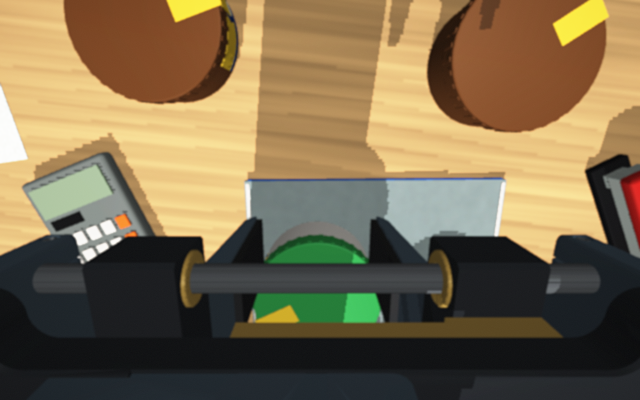

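>>> {"name": "arm_command", "arguments": {"rows": [[0.0,-0.03,0.25,0,0.32],[0.0,-0.03,0.45,0,0.32],[0.0,-0.03,0.57,0,0.32],[0,-0.03,0.57,0,0.32],[0,-0.03,0.57,0,0.32]]}}

```text
t: 3.15
ee_pos: [0.6497, 0.1671, 0.0481]
ee_rot: [[0.994, 0.109, 0.002], [0.109, -0.994, 0.0], [0.002, -0.0, -1.0]]
ft_force: [0.0, 0.3, -0.6]
grip_width: 0.06
```

Run:
```python
from h import *
o=telemetry.get_obs(); print(o['ee_pos'],o['t'],o['ft_force'])
im=camera("top")[:,:,::-1]; cv2.imwrite("pics/t2.png",im)
cv2.imwrite("pics/t2c.png",cv2.resize(im[145:270,220:350],None,fx=4.6,fy=4.6,interpolation=cv2.INTER_CUBIC))
```

```text
[0.64966778 0.16711915 0.04806067] 3.15 [ 0.04697454  0.33320552 -0.55012584]
```

View pics/t2c.png

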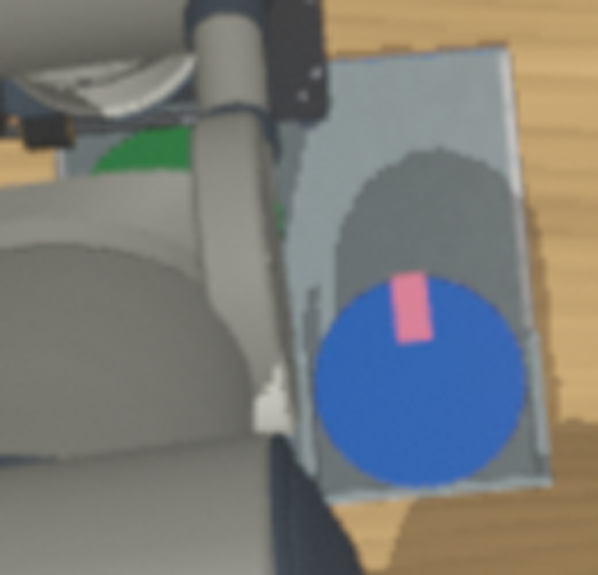

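>>> {"name": "arm_command", "arguments": {"rows": [[-0.03,0,0,0,0.32],[-0.05,0,0,0,0.32],[-0.06,0,0,0,0.32],[-0.07,0,0,0,0.32],[-0.08,0,0,0,0.32],[-0.09,0,0,0,0.32],[-0.1,0,0,0,0.32],[-0.11,0,0,0,0.32],[-0.12,0,0,0,0.32],[-0.13,0,0,0,0.32]]}}

```text
t: 4.45
ee_pos: [0.6292, 0.1649, 0.0464]
ee_rot: [[0.994, 0.109, 0.0], [0.109, -0.994, 0.0], [0.0, -0.0, -1.0]]
ft_force: [0.9, -0.2, 0.2]
grip_width: 0.0604
```

>>> {"name": "arm_command", "arguments": {"rows": [[-0.01,0,0,0,0.32],[-0.02,0,0,0,0.32],[-0.03,0,0,0,0.32],[-0.04,0,0,0,0.32],[-0.055,0,0,0,0.32],[-0.07,0,0,0,0.32],[-0.085,0,0,0,0.32],[-0.1,0,0,0,0.32],[-0.115,0,0,0,0.32],[-0.13,0,0,0,0.32]]}}

```text
t: 5.7
ee_pos: [0.6097, 0.1628, 0.0464]
ee_rot: [[0.994, 0.109, -0.0], [0.109, -0.994, 0.0], [-0.0, -0.0, -1.0]]
ft_force: [0.3, 0.2, 0.5]
grip_width: 0.0599
```

Run:
```python
from h import *
o=telemetry.get_obs(); print(o['ee_pos'],o['t'],o['ft_force'])
im=camera("scene")[:,:,::-1]
cv2.imwrite("pics/s2c.png",cv2.resize(im[160:300,270:430],None,fx=4,fy=4,interpolation=cv2.INTER_CUBIC))
```

```text
[0.60969818 0.16281179 0.04640552] 5.7 [0.30259121 0.1993757  0.46199978]
```

View pics/s2c.png

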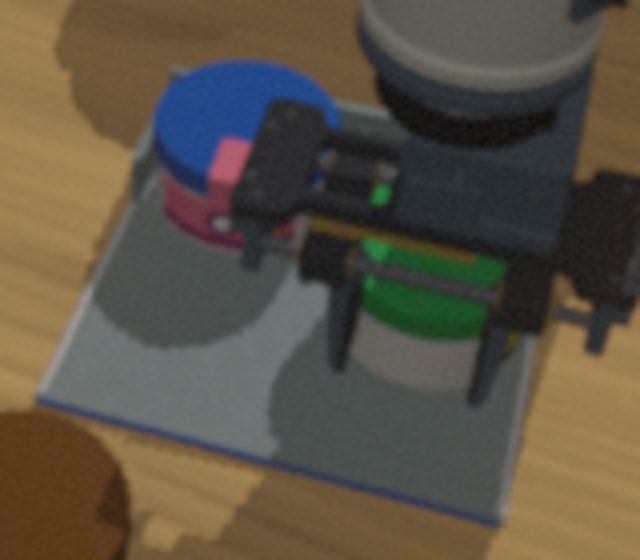

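>>> {"name": "arm_command", "arguments": {"rows": [[-0.017,0,0,0,0.32],[-0.034,0,0,0,0.32],[-0.05,0,0,0,0.32],[-0.067,0,0,0,0.32],[-0.084,0,0,0,0.32],[-0.1,0,0,0,0.32],[-0.117,0,0,0,0.32],[-0.134,0,0,0,0.32],[-0.15,0,0,0,0.32],[-0.167,0,0,0,0.32]]}}

```text
t: 7.0
ee_pos: [0.5848, 0.1601, 0.0464]
ee_rot: [[0.994, 0.109, -0.0], [0.109, -0.994, 0.0], [-0.0, -0.0, -1.0]]
ft_force: [1.5, -0.2, 0.5]
grip_width: 0.0602
```

>>> {"name": "arm_command", "arguments": {"rows": [[-0.017,0,0,0,0.32],[-0.034,0,0,0,0.32],[-0.05,0,0,0,0.32],[-0.067,0,0,0,0.32],[-0.084,0,0,0,0.32],[-0.1,0,0,0,0.32],[-0.11,0,0,0,0.32],[-0.12,0,0,0,0.32],[-0.13,0,0,0,0.32],[-0.14,0,0,0,0.32]]}}

```text
t: 8.25
ee_pos: [0.564, 0.1578, 0.0464]
ee_rot: [[0.994, 0.109, 0.0], [0.109, -0.994, -0.0], [0.0, 0.0, -1.0]]
ft_force: [0.2, -0.9, -0.1]
grip_width: 0.0604
```

Run:
```python
from h import *
o=telemetry.get_obs(); print(o['ee_pos'],o['t'],o['ft_force'])
im=camera("scene")[:,:,::-1]
cv2.imwrite("pics/s3c.png",cv2.resize(im[160:300,270:430],None,fx=4,fy=4,interpolation=cv2.INTER_CUBIC))
```

```text
[0.56400043 0.15778165 0.04641753] 8.25 [ 0.19696337 -0.91330017 -0.10147506]
```

View pics/s3c.png

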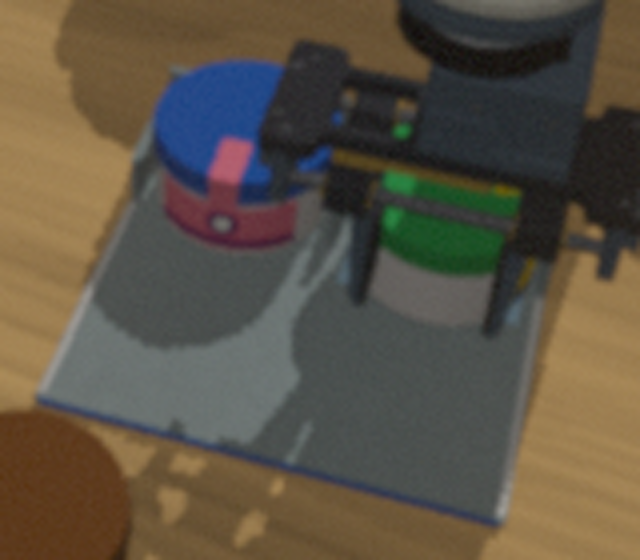

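>>> {"name": "arm_command", "arguments": {"rows": [[-0.01,0,0,0,0.32],[-0.02,0,0,0,0.32],[-0.03,0,0,0,0.32],[-0.04,0,0,0,0.32],[-0.05,0,0,0,0.32],[-0.06,0,0,0,0.32],[-0.067,0,0,0,0.32],[-0.074,0,0,0,0.32]]}}

```text
t: 9.3
ee_pos: [0.553, 0.1566, 0.0464]
ee_rot: [[0.994, 0.109, -0.0], [0.109, -0.994, 0.0], [-0.0, -0.0, -1.0]]
ft_force: [0.6, 0.6, 0.1]
grip_width: 0.0601
```

>>> {"name": "arm_command", "arguments": {"rows": [[-0.005,0,0,0,0.32],[-0.01,0,0,0,0.32],[-0.01,0,0,0,0.32]]}}

```text
t: 9.68
ee_pos: [0.5514, 0.1564, 0.0464]
ee_rot: [[0.994, 0.109, -0.0], [0.109, -0.994, -0.0], [-0.0, 0.0, -1.0]]
ft_force: [-0.5, -0.2, 0.3]
grip_width: 0.0601
```

>>> {"name": "arm_command", "arguments": {"rows": [[-0.005,0,0,0,0.32],[-0.01,0,0,0,0.32],[-0.01,0,0,0,0.32]]}}

```text
t: 10.05
ee_pos: [0.55, 0.1562, 0.0464]
ee_rot: [[0.994, 0.109, -0.0], [0.109, -0.994, -0.0], [-0.0, 0.0, -1.0]]
ft_force: [0.5, -0.0, 0.3]
grip_width: 0.0598
```

Rel. x ≈ 59 mm; continue in 1 mm feels.

>>> {"name": "arm_command", "arguments": {"rows": [[-0.004,0,0,0,0.32],[-0.007,0,0,0,0.32],[-0.007,0,0,0,0.32]]}}

```text
t: 10.42
ee_pos: [0.549, 0.1561, 0.0464]
ee_rot: [[0.994, 0.109, -0.0], [0.109, -0.994, -0.0], [-0.0, -0.0, -1.0]]
ft_force: [0.1, 0.0, 0.2]
grip_width: 0.0603
```

>>> {"name": "arm_command", "arguments": {"rows": [[-0.004,0,0,0,0.32],[-0.007,0,0,0,0.32],[-0.007,0,0,0,0.32]]}}

```text
t: 10.8
ee_pos: [0.5483, 0.1561, 0.0465]
ee_rot: [[0.994, 0.109, 0.001], [0.109, -0.994, 0.0], [0.001, -0.0, -1.0]]
ft_force: [3.0, 0.5, -0.1]
grip_width: 0.0602
```

>>> {"name": "arm_command", "arguments": {"rows": [[0.03,0,0,0,0.32],[0.1,0,0,0,0.32],[0.2,0,-0.3,0,0.32],[0.3,0,-0.6,-0.11,0.0],[0.4,0,-1,-0.23,-1],[0.4,0,-1,-0.35,-1],[0.4,0,-1,-0.47,-1],[0.4,0,-1,-0.59,-1],[0.4,0,-1,-0.7,-1],[0.4,0,-1,-0.8,-1]]}}

```text
t: 12.05
ee_pos: [0.608, 0.1626, 0.1964]
ee_rot: [[0.198, 0.98, -0.0], [0.98, -0.198, -0.0], [-0.0, -0.0, -1.0]]
ft_force: [-0.7, -0.1, 1.2]
grip_width: 0.0005
```

>>> {"name": "arm_command", "arguments": {"rows": [[0,0,0,-0.11,-1],[0,0,0,-0.23,-1],[0,0,0,-0.35,-1],[0,0,0,-0.47,-1],[0,0,0,-0.59,-1],[0,0,0,-0.7,-1],[0,0,0,-0.82,-1],[0,0,0,-0.94,-1],[0,0,0,-1,-1],[0,0,0,-1,-1]]}}

```text
t: 13.3
ee_pos: [0.6079, 0.1626, 0.1964]
ee_rot: [[-0.979, 0.204, -0.0], [0.204, 0.979, -0.0], [0.0, -0.0, -1.0]]
ft_force: [-0.4, -0.1, -0.8]
grip_width: 0.0003
```

Run:
```python
from h import *
o=telemetry.get_obs(); print(o['ee_pos'],o['ee_rot'],o['t'],o['ft_force'],o['joints'],o['grip_width'])
np.savez("w4.npz",p=o['ee_pos'],R=o['ee_rot'])
im=camera("wrist")[:,:,::-1]
cv2.imwrite("pics/w4.png",im)
im=camera("top")[:,:,::-1]
cv2.imwrite("pics/t4.png",im)
```

```text
[0.60793225 0.16256273 0.19636338] [[-9.78965698e-01  2.04024765e-01 -2.40031222e-04]
 [ 2.04024782e-01  9.78965723e-01 -4.63994349e-05]
 [ 2.25515705e-04 -9.43957730e-05 -9.99999970e-01]] 13.3 [-0.40129999 -0.06420345 -0.76245192] [ 1.66440947e-01  5.23673010e-01  1.36578835e+00 -6.30852649e-06
  1.25237569e+00 -1.19888598e+00] 0.00031853072112454455
```

View pics/w4.png

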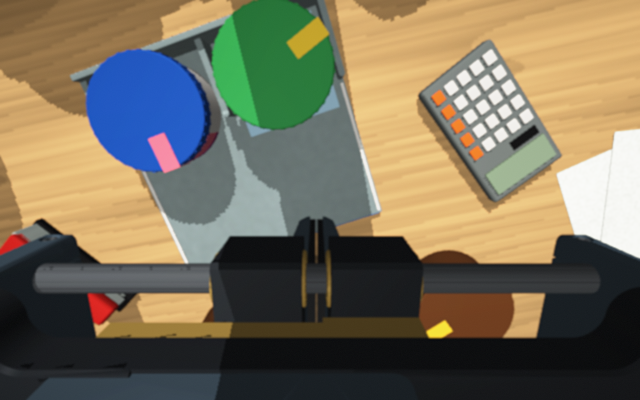

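View pics/t4.png

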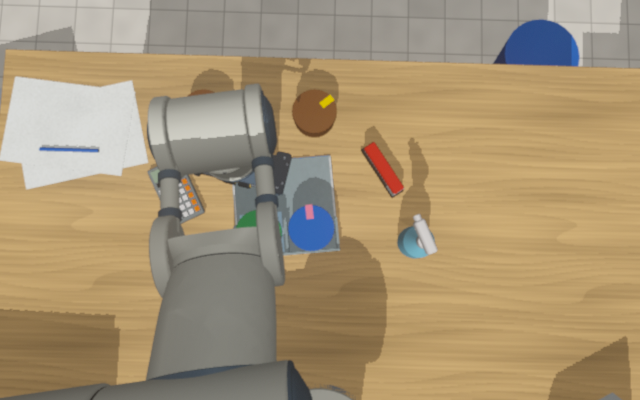

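```bash
cat >> h.py <<'E'
H0=np.array([.4913,.1485]); 
def wcal(o):
    c=dict(get_calibration("wrist")); T=c["tool_from_camera"]
    c["rotation"]=o["ee_rot"]@T[:3,:3]; c["xyz"]=np.array(o["ee_pos"])+o["ee_rot"]@T[:3,3]; return c
def wmeas(tag):
    o=telemetry.get_obs(); im=camera("wrist")[:,:,::-1].copy(); cv2.imwrite(f"pics/{tag}.png",im)
    return wm(o,im)
def wm(o,im):
    c=wcal(o); full=(0,400,0,640); out={}
    try: b=lid(im,c,BLUE,full); out["blue"]=b[0],b[1]
    except Exception as e: print(e)
    hsv=cv2.cvtColor(im,cv2.COLOR_BGR2HSV)
    g=lid(im,c,GREEN,full); out["green"]=g[0],g[1]
    v,u=np.nonzero((hsv[...,0]>18)&(hsv[...,0]<36)&(hsv[...,1]>120)&(hsv[...,2]>120))
    P=np.array([ray(c,a,b,.068)[:2] for a,b in zip(u,v)]); d=np.linalg.norm(P-g[0],axis=1)
    P=P[(d<.05)&(d>.018)]; y=P.mean(0); a=np.degrees(np.arctan2(*(y-g[0])[::-1])); out["yel"]=y,len(P),a
    if "blue" in out: 
        d=g[0]-out["blue"][0]; t=np.radians(6.3); R=np.array([[np.cos(t),np.sin(t)],[-np.sin(t),np.cos(t)]]); out["green-blue in tray"]=R@d
    for k,v in out.items(): print(k,v)
    return out
E
python3 - <<'E'
from h import *
d=np.load("w4.npz"); o=dict(ee_pos=d["p"],ee_rot=d["R"]); wm(o,cv2.imread("pics/w4.png"))
E
```

```text
blue (array([0.50669119, 0.03248304]), np.float64(0.052457388981977215))
green (array([0.49217827, 0.1482513 ]), np.float64(0.05150967670837732))
yel (array([0.47714194, 0.18003119]), 780, np.float64(115.32070597499124))
green-blue in tray [-0.00172152  0.11666169]
```

>>> {"name": "arm_command", "arguments": {"rows": [[0.25,-0.15,0.1,0.07,-1],[0.498,-0.303,0.3,0.136,-1],[0.498,-0.303,0.55,0.136,-1],[0.498,-0.303,0.7,0.136,-1],[0.498,-0.303,0.72,0.136,-1],[0.498,-0.303,0.72,0.136,-1]]}}

```text
t: 14.15
ee_pos: [0.5257, 0.1333, 0.089]
ee_rot: [[-0.913, 0.407, 0.001], [0.407, 0.913, 0.0], [-0.0, 0.0, -1.0]]
ft_force: [0.0, 1.1, -0.6]
grip_width: 0.0007
```

Run:
```python
from h import *
o=telemetry.get_obs(); print(o['ee_pos'],o['t'],o['ft_force'])
wmeas("w5")
```

```text
[0.52569295 0.13334918 0.08898184] 14.15 [ 0.04879661  1.07770673 -0.55472327]
blue (array([0.49673921, 0.03695397]), np.float64(0.04653318986472662))
green (array([0.49102428, 0.14860748]), np.float64(0.05129431165154405))
yel (array([0.47655737, 0.18060944]), 1612, np.float64(114.32597639441786))
green-blue in tray [0.0065718  0.11160636]
```

View pics/w5.png

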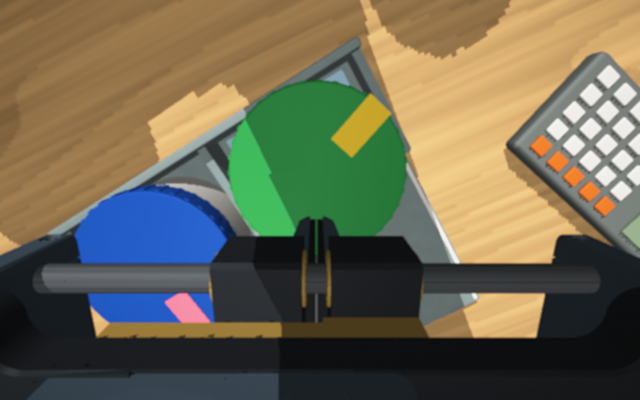

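>>> {"name": "arm_command", "arguments": {"rows": [[0,0,0.02,0,-1],[0,0,0.035,0,-1],[0,0,0.045,0,-1],[0,0,0.052,0,-1],[0,0,0.058,0,-1],[0,0,0.064,0,-1],[0,0,0.07,0,-1],[0,0,0.076,0,-1]]}}

```text
t: 15.2
ee_pos: [0.5252, 0.1333, 0.077]
ee_rot: [[-0.914, 0.406, 0.0], [0.406, 0.914, 0.0], [-0.0, 0.0, -1.0]]
ft_force: [-0.7, -0.8, -0.1]
grip_width: 0.0003
```

>>> {"name": "arm_command", "arguments": {"rows": [[0,0,0.005,0,-1],[0,0,0.01,0,-1]]}}

```text
t: 15.45
ee_pos: [0.5255, 0.1333, 0.0758]
ee_rot: [[-0.914, 0.406, 0.001], [0.406, 0.914, 0.0], [-0.001, 0.0, -1.0]]
ft_force: [-2.9, -1.3, 13.1]
grip_width: 0.0003
```

>>> {"name": "arm_command", "arguments": {"rows": [[0,0,-0.003,0,-1]]}}

```text
t: 15.58
ee_pos: [0.5253, 0.1333, 0.0761]
ee_rot: [[-0.914, 0.406, 0.0], [0.406, 0.914, 0.0], [-0.0, 0.0, -1.0]]
ft_force: [0.3, -0.1, -0.1]
grip_width: 0.0005
```

>>> {"name": "arm_command", "arguments": {"rows": [[0,0,0.001,0,-1],[0,0,0.001,0,-1]]}}

```text
t: 15.82
ee_pos: [0.5254, 0.1333, 0.076]
ee_rot: [[-0.914, 0.406, 0.0], [0.406, 0.914, 0.0], [-0.0, 0.0, -1.0]]
ft_force: [0.4, -1.1, 5.3]
grip_width: 0.0009
```

>>> {"name": "arm_command", "arguments": {"rows": [[0.0002,-0.0086,0,0.022,-1],[0.0006,-0.0172,0,0.044,-1],[0.0014,-0.0258,0,0.067,-1],[0.0024,-0.0343,0,0.089,-1]]}}

```text
t: 16.32
ee_pos: [0.5233, 0.1287, 0.076]
ee_rot: [[-0.847, 0.532, 0.001], [0.532, 0.847, 0.0], [-0.001, 0.001, -1.0]]
ft_force: [3.2, 0.2, 5.6]
grip_width: 0.0003
```

>>> {"name": "arm_command", "arguments": {"rows": [[0.0003,-0.0129,0.0002,0.033,-1],[0.0014,-0.0258,0.0002,0.067,-1],[0.003,-0.0386,0.0002,0.1,-1],[0.0054,-0.0513,0.0002,0.133,-1],[0.0084,-0.0638,0.0002,0.167,-1]]}}

```text
t: 16.95
ee_pos: [0.5173, 0.1212, 0.076]
ee_rot: [[-0.679, 0.734, 0.001], [0.734, 0.679, 0.0], [-0.001, 0.001, -1.0]]
ft_force: [3.1, 0.8, 5.1]
grip_width: 0.0006
```

Run:
```python
from h import *
wmeas("w6")
```

```text
blue (array([0.48408218, 0.02472044]), np.float64(0.02936375278265903))
green (array([0.49142506, 0.144305  ]), np.float64(0.050937225161234695))
yel (array([0.48216363, 0.17788278]), 1911, np.float64(105.41993895719939))
green-blue in tray [0.02042107 0.11805662]
```

View pics/w6.png

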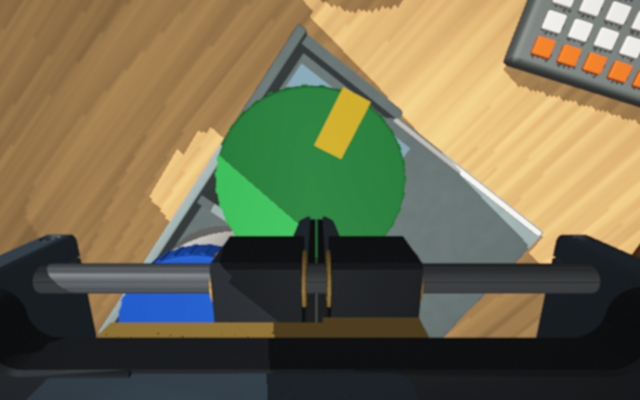

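```bash
cat >> h.py <<'E'
def arc(o,axis,r_end,phis):
    R=np.array(o["ee_rot"]);d=np.array([*axis,o["ee_pos"][2]])-o["ee_pos"]; c=(R.T@d)[:2]; r0=np.linalg.norm(c)
    print("axis in tool",c,"r",r0,"theta_tray",np.degrees(np.arctan2(-d[1],-d[0]))-6.3)
    for i,p in enumerate(phis):
        a=np.radians(p); k=(r0+(r_end-r0)*(i+1)/len(phis))/r0
        s=c-k*np.array([c[0]*np.cos(a)-c[1]*np.sin(a),c[0]*np.sin(a)+c[1]*np.cos(a)])
        print(np.round([*(s/.15),0,p/90],4).tolist())
E
python3 - <<'E'
from h import *
arc(telemetry.get_obs(),(.4914,.1440),.037,[3,6,9,12,15,18,21,24])
E
```

```text
axis in tool [ 0.03431829 -0.0033889 ] r 0.03448520924800631 theta_tray -48.03187933119142
[-0.003, -0.0119, 0.0, 0.0333]
[-0.0053, -0.0241, 0.0, 0.0667]
[-0.007, -0.0364, 0.0, 0.1]
[-0.008, -0.049, 0.0, 0.1333]
[-0.0084, -0.0617, 0.0, 0.1667]
[-0.0081, -0.0745, 0.0, 0.2]
[-0.007, -0.0874, 0.0, 0.2333]
[-0.0053, -0.1003, 0.0, 0.2667]
```

>>> {"name": "arm_command", "arguments": {"rows": [[-0.003,-0.0119,0.0003,0.033,-1],[-0.0053,-0.0241,0.0004,0.067,-1],[-0.007,-0.0364,0.0004,0.1,-1],[-0.008,-0.049,0.0004,0.133,-1]]}}

```text
t: 17.5
ee_pos: [0.5128, 0.1153, 0.076]
ee_rot: [[-0.513, 0.859, 0.002], [0.859, 0.513, 0.0], [-0.001, 0.001, -1.0]]
ft_force: [3.0, 1.0, 6.2]
grip_width: 0.0003
```

Run:
```python
from h import *
m=wmeas("w7")
arc(telemetry.get_obs(),m["green"][0],.037,[3,6,9,12,15,18,21,24])
```

```text
blue (array([0.47013751, 0.0358233 ]), np.float64(0.017631262110690164))
green (array([0.49193306, 0.14184353]), np.float64(0.0508286978967281))
yel (array([0.48600654, 0.17614678]), 1922, np.float64(99.80214875238481))
green-blue in tray [0.03329799 0.10298825]
axis in tool [ 0.03350169 -0.00418917] r 0.03376258496772707 theta_tray -58.50475106937696
[-0.0038, -0.0115, 0.0, 0.0333]
[-0.0071, -0.0234, 0.0, 0.0667]
[-0.0097, -0.0355, 0.0, 0.1]
[-0.0117, -0.048, 0.0, 0.1333]
[-0.013, -0.0606, 0.0, 0.1667]
[-0.0136, -0.0734, 0.0, 0.2]
[-0.0135, -0.0864, 0.0, 0.2333]
[-0.0127, -0.0995, 0.0, 0.2667]
```

>>> {"name": "arm_command", "arguments": {"rows": [[-0.0038,-0.0115,0.0001,0.033,-1],[-0.0071,-0.0234,0.0001,0.067,-1],[-0.0097,-0.0355,0.0002,0.1,-1],[-0.0117,-0.048,0.0002,0.133,-1],[-0.013,-0.0606,0.0002,0.167,-1],[-0.0136,-0.0734,0.0002,0.2,-1]]}}

```text
t: 18.3
ee_pos: [0.5043, 0.1081, 0.076]
ee_rot: [[-0.222, 0.975, 0.001], [0.975, 0.222, 0.0], [0.0, 0.001, -1.0]]
ft_force: [2.2, 3.2, 6.2]
grip_width: 0.0004
```

Run:
```python
from h import *
m=wmeas("w8")
arc(telemetry.get_obs(),m["green"][0],.038,[3,6,9,12,15,18,21,24])
```

```text
blue (array([0.51432535, 0.06821021]), np.float64(0.009341477801614817))
green (array([0.49241546, 0.14162811]), np.float64(0.05092430290264513))
yel (array([0.49157774, 0.17636402]), 1953, np.float64(91.38152725374994))
green-blue in tray [-0.01372111  0.07537879]
axis in tool [ 0.03535653 -0.00399418] r 0.0355814249297698 theta_tray -77.19561992173334
[-0.0031, -0.0123, 0.0, 0.0333]
[-0.0055, -0.0248, 0.0, 0.0667]
[-0.0073, -0.0375, 0.0, 0.1]
[-0.0084, -0.0504, 0.0, 0.1333]
[-0.0088, -0.0634, 0.0, 0.1667]
[-0.0085, -0.0766, 0.0, 0.2]
[-0.0075, -0.0898, 0.0, 0.2333]
[-0.0058, -0.103, 0.0, 0.2667]
```

View pics/w8.png

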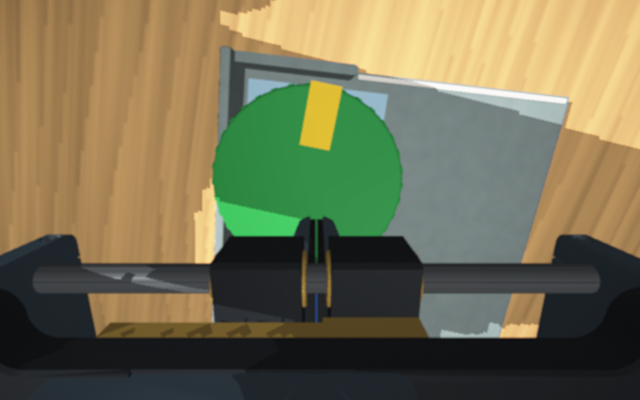

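>>> {"name": "arm_command", "arguments": {"rows": [[-0.0031,-0.0123,0.0003,0.033,-1],[-0.0055,-0.0248,0.0005,0.067,-1],[-0.0073,-0.0375,0.0005,0.1,-1],[-0.0084,-0.0504,0.0005,0.133,-1],[-0.0088,-0.0634,0.0005,0.167,-1],[-0.0085,-0.0766,0.0005,0.2,-1]]}}

```text
t: 19.1
ee_pos: [0.4936, 0.1042, 0.0759]
ee_rot: [[0.09, 0.996, 0.002], [0.996, -0.09, 0.0], [0.001, 0.002, -1.0]]
ft_force: [3.5, 2.8, 5.4]
grip_width: 0.0004
```

Run:
```python
from h import *
m=wmeas("w9")
arc(telemetry.get_obs(),m["green"][0],.038,[4,8,12,16,20,24,28,32])
```

```text
blue (array([0.49127951, 0.06352867]), np.float64(0.009334183878502083))
green (array([0.49279554, 0.14155709]), np.float64(0.05094394376615492))
yel (array([0.49864368, 0.17568294]), 1971, np.float64(80.27569528689133))
green-blue in tray [0.01006927 0.07739084]
axis in tool [ 0.03715065 -0.00397641] r 0.037362855158586554 theta_tray -95.53180775602472
[-0.0018, -0.0173, 0.0, 0.0444]
[-0.0023, -0.0348, 0.0, 0.0889]
[-0.0017, -0.0522, 0.0, 0.1333]
[0.0002, -0.0697, 0.0, 0.1778]
[0.0033, -0.0869, 0.0, 0.2222]
[0.0076, -0.104, 0.0, 0.2667]
[0.0131, -0.1208, 0.0, 0.3111]
[0.0198, -0.1371, 0.0, 0.3556]
```

>>> {"name": "arm_command", "arguments": {"rows": [[-0.0018,-0.0173,0.0004,0.044,-1],[-0.0023,-0.0348,0.0005,0.089,-1],[-0.0017,-0.0522,0.0005,0.133,-1],[0.0002,-0.0697,0.0005,0.178,-1],[0.0033,-0.0869,0.0005,0.222,-1]]}}

```text
t: 19.77
ee_pos: [0.4808, 0.1057, 0.0759]
ee_rot: [[0.425, 0.905, 0.002], [0.905, -0.425, 0.0], [0.001, 0.002, -1.0]]
ft_force: [3.6, -0.4, 7.7]
grip_width: 0.0004
```

Run:
```python
from h import *
m=wmeas("w10")
arc(telemetry.get_obs(),m["green"][0],.038,[4,8,12,16,20,24,28,32])
```

```text
blue (array([0.53566293, 0.02646819]), np.float64(0.022035194475188327))
green (array([0.49307228, 0.14154063]), np.float64(0.050944123272529035))
yel (array([0.50975274, 0.17178079]), 1971, np.float64(61.11888448088252))
green-blue in tray [-0.02970605  0.11905117]
axis in tool [ 0.03777874 -0.00379328] r 0.037968700035411695 theta_tray -115.96942694446946
[-0.0012, -0.0176, 0.0, 0.0444]
[-0.0011, -0.0353, 0.0, 0.0889]
[0.0002, -0.0529, 0.0, 0.1333]
[0.0027, -0.0704, 0.0, 0.1778]
[0.0064, -0.0877, 0.0, 0.2222]
[0.0113, -0.1047, 0.0, 0.2667]
[0.0174, -0.1213, 0.0, 0.3111]
[0.0247, -0.1374, 0.0, 0.3556]
```

View pics/w10.png

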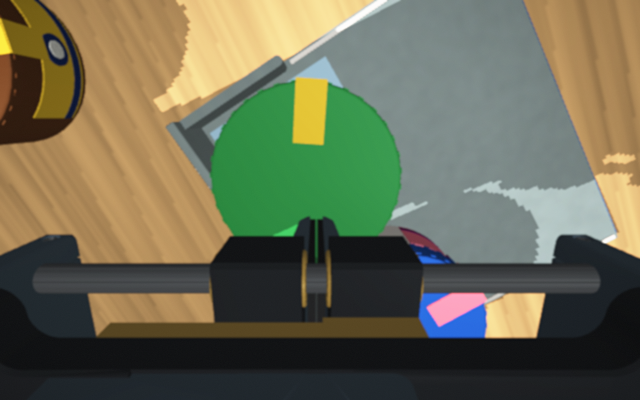

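>>> {"name": "arm_command", "arguments": {"rows": [[-0.0012,-0.0176,0.0,0.044,-1],[-0.0011,-0.0353,0.0,0.089,-1],[0.0002,-0.0529,0.0,0.133,-1],[0.0027,-0.0704,0.0,0.178,-1],[0.0064,-0.0877,0.0,0.222,-1],[0.0113,-0.1047,0,0.267,-1]]}}

```text
t: 20.58
ee_pos: [0.4671, 0.1138, 0.0759]
ee_rot: [[0.757, 0.653, 0.002], [0.653, -0.757, -0.0], [0.001, 0.001, -1.0]]
ft_force: [3.7, -1.8, 8.7]
grip_width: 0.0002
```

Run:
```python
from h import *
m=wmeas("w11")
arc(telemetry.get_obs(),m["green"][0],.038,[4,8,12,16,20,24,28,32])
```

```text
blue (array([0.52086282, 0.05839275]), np.float64(0.030225397480489434))
green (array([0.49321972, 0.14213986]), np.float64(0.05101488284411844))
yel (array([0.51997433, 0.16311299]), 1991, np.float64(38.09315068996267))
green-blue in tray [-0.01828623  0.08627475]
axis in tool [ 0.03838017 -0.00416526] r 0.03860553086365361 theta_tray -139.54379020946934
[-0.0008, -0.0179, 0.0, 0.0444]
[-0.0004, -0.0358, 0.0, 0.0889]
[0.0013, -0.0537, 0.0, 0.1333]
[0.0042, -0.0713, 0.0, 0.1778]
[0.0084, -0.0886, 0.0, 0.2222]
[0.0137, -0.1055, 0.0, 0.2667]
[0.0202, -0.1221, 0.0, 0.3111]
[0.0278, -0.1381, 0.0, 0.3556]
```

>>> {"name": "arm_command", "arguments": {"rows": [[-0.0008,-0.0179,-0.0002,0.044,-1],[-0.0004,-0.0358,-0.0003,0.089,-1],[0.0013,-0.0537,-0.0003,0.133,-1],[0.0042,-0.0713,-0.0003,0.178,-1]]}}

```text
t: 21.12
ee_pos: [0.4604, 0.1223, 0.0759]
ee_rot: [[0.908, 0.419, 0.001], [0.419, -0.908, -0.0], [0.001, 0.001, -1.0]]
ft_force: [2.7, -0.8, 8.1]
grip_width: 0.0007
```

Run:
```python
from h import *
m=wmeas("w12")
arc(telemetry.get_obs(),m["green"][0],.038,[4,8,12,16,20,24,28,32])
```

```text
blue (array([0.51088111, 0.03610272]), np.float64(0.049228922645190985))
green (array([0.49306534, 0.14368877]), np.float64(0.05105054944762382))
yel (array([0.52368565, 0.15838399]), 1980, np.float64(25.63716102361461))
green-blue in tray [-0.0059023   0.10889133]
axis in tool [ 0.03866983 -0.00555231] r 0.03906640464482683 theta_tray -153.5840629734711
[-0.0011, -0.0181, 0.0, 0.0444]
[-0.0009, -0.0362, 0.0, 0.0889]
[0.0006, -0.0542, 0.0, 0.1333]
[0.0033, -0.072, 0.0, 0.1778]
[0.0072, -0.0895, 0.0, 0.2222]
[0.0124, -0.1066, 0.0, 0.2667]
[0.0187, -0.1233, 0.0, 0.3111]
[0.0261, -0.1394, 0.0, 0.3556]
```

View pics/w12.png

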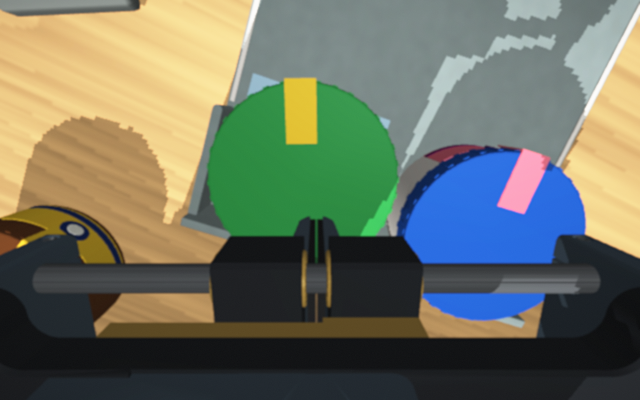

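>>> {"name": "arm_command", "arguments": {"rows": [[-0.0011,-0.0181,0,0.044,-1],[-0.0009,-0.0362,0,0.089,-1],[0.0006,-0.0542,0,0.133,-1]]}}

```text
t: 21.55
ee_pos: [0.4569, 0.1297, 0.0759]
ee_rot: [[0.975, 0.222, 0.001], [0.222, -0.975, -0.0], [0.001, 0.0, -1.0]]
ft_force: [0.6, -1.9, 9.5]
grip_width: 0.0009
```

Run:
```python
from h import *
m=wmeas("w13")
arc(telemetry.get_obs(),m["green"][0],.038,[4,8,12,16,20,24,28,32])
```

```text
blue (array([0.5067092 , 0.03354381]), np.float64(0.052317920077168636))
green (array([0.49285204, 0.14574168]), np.float64(0.051057934043174116))
yel (array([0.52497054, 0.15656752]), 1973, np.float64(18.626875787467505))
green-blue in tray [-0.00146153  0.11304091]
axis in tool [ 0.0386558  -0.00751572] r 0.03937964598646224 theta_tray -162.71498158528624
[-0.0017, -0.0182, 0.0, 0.0444]
[-0.0022, -0.0365, 0.0, 0.0889]
[-0.0013, -0.0546, 0.0, 0.1333]
[0.0008, -0.0726, 0.0, 0.1778]
[0.0041, -0.0903, 0.0, 0.2222]
[0.0086, -0.1076, 0.0, 0.2667]
[0.0143, -0.1245, 0.0, 0.3111]
[0.0212, -0.1409, 0.0, 0.3556]
```

>>> {"name": "arm_command", "arguments": {"rows": [[0,0,-0.03,0,-1],[0.0,0.0,-0.1,-0.05,-1],[0.15,0.1,-0.1,-0.16,-1],[0.294,0.2,-0.1,-0.27,-1],[0.294,0.2,-0.1,-0.38,-1],[0.294,0.2,-0.06,-0.5,-1],[0.294,0.2,-0.03,-0.5,-1],[0.294,0.2,-0.02,-0.5,-1],[0.294,0.2,-0.02,-0.5,-1]]}}

```text
t: 22.72
ee_pos: [0.506, 0.1105, 0.0786]
ee_rot: [[0.532, 0.847, -0.0], [0.847, -0.532, -0.0], [-0.0, -0.0, -1.0]]
ft_force: [0.2, 0.7, -0.2]
grip_width: 0.0003
```

Run:
```python
from h import *
o=telemetry.get_obs(); print(o["ee_pos"],o["ft_force"],o["t"])
m=wmeas("w14")
arc(o,m["green"][0],.038,[4,8,12,16,20])
```

```text
[0.50604742 0.11050468 0.07855005] [ 0.18006201  0.68085439 -0.19293338] 22.725
blue (array([0.54645517, 0.01976363]), np.float64(0.011871044977289314))
green (array([0.49336109, 0.14700611]), np.float64(0.05089853528719806))
yel (array([0.52603221, 0.1562076 ]), 1765, np.float64(15.729336948285209))
green-blue in tray [-0.03881057  0.1323003 ]
axis in tool [ 0.02415717 -0.0301617 ] r 0.03864320632480843 theta_tray -77.13475429123505
[-0.0131, -0.0124, 0.0, 0.0444]
[-0.0252, -0.0255, 0.0, 0.0889]
[-0.0363, -0.0395, 0.0, 0.1333]
[-0.0464, -0.0542, 0.0, 0.1778]
[-0.0554, -0.0694, 0.0, 0.2222]
```

View pics/w14.png

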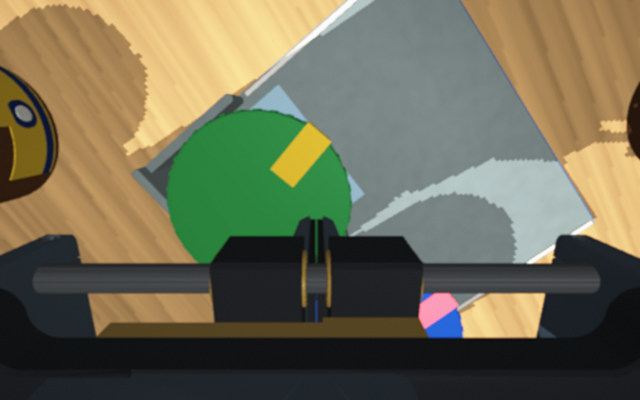

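>>> {"name": "arm_command", "arguments": {"rows": [[0,0,0.006,0,-1],[0,0,0.012,0,-1],[0,0,0.015,0,-1],[0,0,0.015,0,-1]]}}

```text
t: 23.28
ee_pos: [0.5062, 0.1105, 0.0763]
ee_rot: [[0.53, 0.848, -0.0], [0.848, -0.53, 0.0], [-0.0, -0.0, -1.0]]
ft_force: [-0.4, 0.0, -0.3]
grip_width: 0.0008
```

>>> {"name": "arm_command", "arguments": {"rows": [[0,0,0.001,0,-1],[0,0,0.001,0,-1]]}}

```text
t: 23.52
ee_pos: [0.5062, 0.1105, 0.0762]
ee_rot: [[0.53, 0.848, 0.0], [0.848, -0.53, 0.0], [0.0, -0.0, -1.0]]
ft_force: [-0.1, -0.8, -0.1]
grip_width: 0.0003
```

>>> {"name": "arm_command", "arguments": {"rows": [[0,0,0.001,0,-1],[0,0,0.0015,0,-1],[0,0,0.0015,0,-1]]}}

```text
t: 23.9
ee_pos: [0.5063, 0.1105, 0.0761]
ee_rot: [[0.53, 0.848, 0.0], [0.848, -0.53, -0.0], [0.0, 0.0, -1.0]]
ft_force: [0.3, -1.0, 2.6]
grip_width: 0.0009
```

>>> {"name": "arm_command", "arguments": {"rows": [[0,0,0.0008,0,-1],[0,0,0.0008,0,-1]]}}

```text
t: 24.15
ee_pos: [0.5063, 0.1105, 0.076]
ee_rot: [[0.53, 0.848, 0.0], [0.848, -0.53, -0.0], [0.0, 0.0, -1.0]]
ft_force: [0.1, -0.7, 5.2]
grip_width: 0.0005
```

>>> {"name": "arm_command", "arguments": {"rows": [[-0.0131,-0.0124,0.0004,0.044,-1],[-0.0252,-0.0255,0.0004,0.089,-1],[-0.0363,-0.0395,0.0004,0.133,-1]]}}

```text
t: 24.52
ee_pos: [0.4988, 0.1091, 0.076]
ee_rot: [[0.696, 0.718, 0.001], [0.718, -0.696, 0.0], [0.001, 0.001, -1.0]]
ft_force: [1.4, -0.5, 3.5]
grip_width: 0.0011
```

Run:
```python
from h import *
o=telemetry.get_obs(); m=wmeas("w15")
arc(o,m["green"][0],.038,[2,4,6,8,10,12])
```

```text
blue (array([0.52999609, 0.0161429 ]), np.float64(0.024683384573727277))
green (array([0.49366787, 0.14765002]), np.float64(0.05057231498813901))
yel (array([0.52702115, 0.15026559]), 1853, np.float64(4.483964713086221))
green-blue in tray [-0.02167799  0.13469939]
axis in tool [ 0.02412032 -0.03053395] r 0.03891159156165201 theta_tray -88.69847473416482
[-0.0064, -0.0065, 0.0, 0.0222]
[-0.0124, -0.0132, 0.0, 0.0444]
[-0.0183, -0.0201, 0.0, 0.0667]
[-0.0238, -0.0272, 0.0, 0.0889]
[-0.0291, -0.0344, 0.0, 0.1111]
[-0.0341, -0.0418, 0.0, 0.1333]
```

>>> {"name": "arm_command", "arguments": {"rows": [[0,0,-0.01,0,-1],[0,0,-0.05,0,-1],[0,0,-0.3,0,-1],[0,0,-0.7,0,-1],[0,0,-1,0,-1],[0,0,-1,0,-1]]}}

```text
t: 25.32
ee_pos: [0.4999, 0.1093, 0.2294]
ee_rot: [[0.693, 0.721, 0.006], [0.721, -0.693, 0.001], [0.005, 0.004, -1.0]]
ft_force: [-0.1, 0.6, -0.7]
grip_width: 0.0004
```

>>> {"name": "arm_command", "arguments": {"rows": [[-0.5,0.5,0,0,-1],[-1,0.8,0,0,-1],[-1,0.8,0,0,-1],[-1,0.8,0,0,-1]]}}

```text
t: 25.82
ee_pos: [0.4795, -0.0855, 0.2251]
ee_rot: [[0.697, 0.717, -0.001], [0.717, -0.697, -0.0], [-0.001, -0.001, -1.0]]
ft_force: [-0.0, -0.0, -0.5]
grip_width: 0.0005
```

>>> {"name": "arm_command", "arguments": {"rows": [[-0.5,0.5,0,0,-1],[-1,1,0,0,-1],[-1,1,0,0,-1],[-1,1,0,0,-1]]}}

```text
t: 26.32
ee_pos: [0.4842, -0.2965, 0.2249]
ee_rot: [[0.695, 0.719, -0.001], [0.719, -0.695, 0.0], [-0.0, -0.001, -1.0]]
ft_force: [1.0, 0.2, 0.4]
grip_width: 0.0005
```

Run:
```python
from h import *
o=telemetry.get_obs(); print(o['ee_pos'],o['t'])
im=camera("top")[:,:,::-1].copy(); cv2.imwrite("pics/t16.png",im)
cv2.imwrite("pics/t16c.png",cv2.resize(im[145:270,220:350],None,fx=4.6,fy=4.6,interpolation=cv2.INTER_CUBIC))
c=get_calibration("top")
g=lid(im,c,GREEN); b=lid(im,c,BLUE); print(g,b)
y,n=strip(im,c,(20,34),(145,270,230,290)); print("yel",y,n,np.degrees(np.arctan2(*(y-g[0])[::-1])))
p,n=strip(im,c,(160,180),(195,225,295,325)); print("pink",p,n,np.degrees(np.arctan2(*(p-b[0])[::-1])))
```

```text
[ 0.48421682 -0.29649022  0.22491676] 26.325
(array([0.4903332 , 0.14840332]), np.float64(0.05012806902210104), (0.490106999874115, 0.14861257374286652, 0.05122723802924156)) (array([0.50372324, 0.03115936]), np.float64(0.05099115189648285), (0.5039321780204773, 0.031163744628429413, 0.05149554833769798))
yel [0.52702268 0.1529496 ] 112 7.063639692041931
pink [0.54016553 0.0364303 ] 93 8.23007193947277
```

View pics/t16c.png

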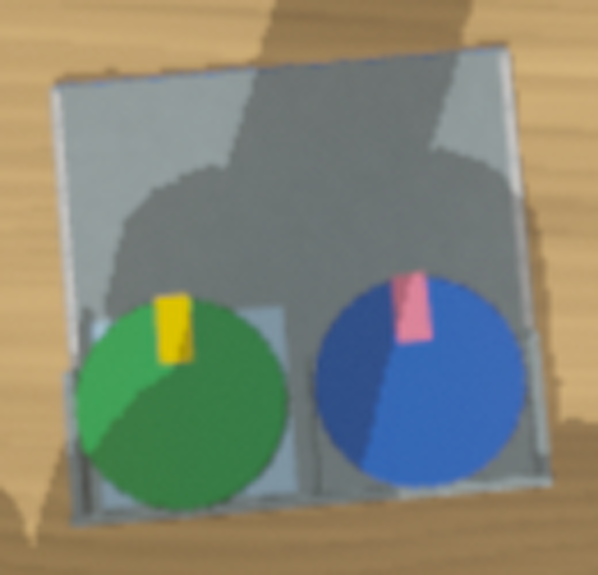

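Run:
```python
from plant import manip
print(manip.sign_off())
```

```text
the job is handed in; nothing more can be done
None
```

The green-lidded tub is home in its bay with its label facing out of the front, and I handed the job in at about 26 s. No verdict came back.

- **Push:** I cupped the tub between the part-open fingers and pushed it in slowly until it met the back wall, at about 3 N. The fingers straddling the lid kept it centred.
- **Roll:** I turned it by the lid with the closed fingertip, one long stroke plus one short one. Press readings were mostly 5 to 9 N. They ran slightly above the advised 6–9 N band once, at 9.5 N.
- **Force spike:** The first touch on the lid read 13.1 N (about 13.5 N in all), close to the 15 N limit. I backed off at once. Forces were only read at the end of each move, so brief peaks between readings were not seen.

**Last check, from the top camera with the arm clear:**

- **Position:** the tub's centre is about 1 mm from the computed home point.
- **Label angle:** 7.1° in the world frame, against about 6.3° for the tray. Reading the edges of the strip by eye instead puts it 1 to 3° off the blue tub's label. Both are inside the 8° allowed.
- **Disagreement:** with the fingertip still on the lid, the wrist camera had placed the tub about 2.5 mm further out and the label at 4.5°. I trusted the unobstructed top view.
- **Other objects:** the blue tub measured within 1 mm of its start. The calculator, stapler and spray bottle were not touched, but I did not measure them again.

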